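Crank the specimen lift of a diffraction bench up to its height pointer

TASK

Pick up the loose crank, fit it all the way down on the square shaft on top of the screw lift, and wind it until the top of the black specimen plate is level with the tip of the red pointer (within 2 mm). The shaft's angle is not known: feel for the fit with a light push (a few newtons) and never force the crank. Touch the lift only with the crank, leave the crank fitted on the shaft, and do not shift the pointer or the other things on the bench.

Things in the scene. Friction and masses are not known exactly. Their poses are not given: they have to be found in the camera images.
- crank_hub (a point): Grasp centre of the blue square boss (24 x 24 mm, 30 mm tall) on top of the loose crank, 55 mm above its underside, on its socket axis. x axis along the crank arm towards the red handle, z up; the boss's sides are square to x and y. The crank (about 0.3 kg) starts standing on the bench on its socket, handle up
- crank_handle (a point): Centre of the crank's upright red handle, a round knob 20 mm across and 44 mm tall (41 to 85 mm above the crank's underside, this point at 63 mm), 55 mm from the socket axis along the crank's x. It spins freely on its own upright axis: hold it in fingers that do not turn while the crank goes round. Axes as crank_hub
- crank_socket (a point): Mouth of the crank's socket, the centre of its underside, 55 mm below crank_hub; axes as crank_hub. A square hole 20 mm wide, 32 mm deep, open below, its sides parallel to x and y, in a 37.6 mm square block
- crank: The whole loose crank, origin and axes as crank_socket. Above the socket block: steel arm 20 mm wide (32 to 40 mm above the underside, from 26 mm behind the axis to 66 mm ahead) with a round counterweight at the back, 28 mm across, centred 36 mm behind the axis, 24 to 40 mm up
- shaft_seat (a point): On the lift's vertical screw axis, on top of the round collar (44 mm across) of its silver column (56 mm square), 115 mm above the bench; axes as lift. The crank is fully home when its underside sits on the collar, crank_socket at this point. On the shaft's corners it stops 26 mm or more above home
- shaft_tip (a point): Tip of the steel square shaft, 30 mm above shaft_seat: 18 mm square, its top 4 mm bevelled to 17 mm at the tip. Its square is turned 20 to 70 degrees away from the lift's axes, differently each time: see or feel it, turning the crank under a light push until it drops home. It fits every 90 degrees, with about 7 degrees of play either way
- plate_mark (a point): Top edge of the black specimen plate (110 x 110 x 10 mm) at the middle of the side facing the pointer, marked by a yellow line. It moves only up and down, with the screw: the shaft turned clockwise (seen from above) raises it 16 mm per turn, the other way lowers it. It starts 18 to 34 mm below the pointer and can rise 10 mm past it
- pointer_tip (a point): Tip of the red height pointer (3 mm thick; the point is half-way through), 6 mm beside the plate's edge, clamped on a steel post at a different height each time. The plate is set when plate_mark is at the same height as this point
- lift: The screw lift, fixed to the bench: steel base 230 x 190 x 12 mm, silver column, plate, post; origin on the bench under the screw axis, x towards the plate, z up. Only the shaft is higher than 127 mm. The shaft is stiff, about 0.1 N m (2 N at the crank's handle), and stays where it is left
- driver: screwdriver with a plastic handle, lying on the bench; leave it alone
- spanner: steel spanner lying on the bench; leave it alone
- jar: small closed jar, 44 mm across, 55 mm tall; leave it alone
- spacer: flat brass ring 48 mm across, 12 mm high; leave it alone
- holder: flat aluminium specimen holder 60 x 40 x 12 mm; leave it alone
- cap: black lens cap, 40 mm across, 18 mm high; leave it alone
There are look-alikes about, which are no part of the job. Of the things that look like the crank, the middle-sized one is meant.

How it is judged:
By the outcome, as a careful person would: the job done as asked, in the order asked, and still so for the second after the job is handed in, with the robot touching nothing.
It also fails if it takes over 72 s, if anything falls off the work surface, if the arm or the gripper's body presses on something with over 40 N, if the wrist force passes 120 N, or if a joint passes its speed limit or range.

ROBOT

A 6-joint arm with a two-finger parallel gripper is mounted at the origin on the work surface. World frame = base frame: x ahead of the robot, y to its left, z up, the work surface at z = 0. Lengths are in m, angles in degrees, forces in N, time in s.
With the tool pointing down it reaches from about 0.3 to 0.75 m from the base axis. Payload 8.5 kg.
Tool frame: the origin (TCP) lies at the very end of the fingers, on their centre line; the grasp point (between the pads) lies 19 mm behind it; x points along the fingers, y is the direction in which the jaws open and shut, and the axes are right-handed (so a half turn about x gives the same grasp; the last joint's range is limited). The gripper opens to 85 mm and grips with 20 to 120 N. Pads are 22 mm wide; open, the fingers measure 114 mm over their backs; the gripper's body (76 mm by 85 mm) begins 54 mm behind the grasp point. The pads swing forward as they close: fully open they stand 13 mm farther back than shut.
Start: joints at [-87.107, 21.807, 74.336, -0, 83.858, -12.336], TCP at [0.144, -0.531, 0.206] pointing down, gripper open.
Joint ranges: [-178.18, 178.18], [-50.72, 133.34], [12.68, 142.11], [-81.47, 261.47], [9.98, 163.14], [-165.26, 165.26]. Speed limits (degrees/s): [136.94, 136.94, 180, 180, 180, 180].

INTERFACE

Orientations are given as a 3x3 rotation matrix whose columns are the frame's x, y, z axes.
In Python, from rig import sensors, cams, env gives the robot as it stands.
- The arm moves only by the shell command python3 -m crank 'ROWS' [FORCE]. ROWS is a JSON object of lists of equal length, an entry for each row: "hand": the closure in counts, from 0 (fully open) to 255 (shut); "translation": the shift along the tool's x, y, z in m, a list of three; "dr": the turn, a rotation vector about the tool's x, y, z in rad, a list of three. A call has 1 to 5 rows; each row is the pose to reach, as a shift and turn from the pose commanded when the call began, along the tool's axes at that moment; what a row does not reach only later rows make up. A row lasts 1/10 s, in which the tool goes at most 50 mm and 8.59 degrees, less where a joint would pass 70% of its speed; a pose out of reach is approached as far as the arm can. A call with a gripper value outside its range is refused whole. The fingers move at their own pace and stop on an object; FORCE is the grip in N (left out, the last holds). Time passes only in rows, so rows that repeat a pose let the fingers close. It gives the time, the measured TCP pose, the force and the opening at its end, in the units of the state.
- sensors.observe(): the state, without advancing time (a new reading comes with each control period).
- cams.get_image(name): name is "scene" or "side" or "wrist"; returns (picture, depth): 400x640x3 uint8, blue, green, red; 400x640 float32, m along the optical axis (not along the pixel's ray), 0 where there is no reading.
- cams.calibration(name): a dict with "vertical_fov" (degrees; the focal length in pixels is half the picture's height over the tangent of half this angle, whatever the lens; pixels are square), "cx", "cy" (the principal point, pixels), "distortion" ([k1, k2, p1, p2, k3] as OpenCV has them; the pictures are not rectified), "extrinsics" (4x4, takes a point from camera to world coordinates). Camera axes: x right, y down, z forward; pixel columns grow to the right and rows downward; lengths in m; the calibration is good to about 2 mm. A picture is of the moment at which its call begins: read the wrist's pose just before it. calibration takes no time and is no camera call; for the wrist camera it gives the pose at the moment of the call.
- env.close_job(): hands the job in, once; it reports no verdict.
The state is a dict: "time_s": time; "q": joint angles; "qvel": joint speeds; "joint_efforts": joint torques, N m; "position": TCP position; "tool_rot": TCP orientation; "ft_force": force on the tool from outside, world axes, zero at the start; "wrist_torque": the same for the moment, N m; "grip_width": finger opening in m.
Only numpy, scipy, OpenCV 4.12 (cv2) and the standard library are available. Lean on these libraries where they do the work, as an engineer would, in place of code of your own. Each camera call takes 0.05 s, during which the arm holds its last target. There are 200 camera calls.

## Working session

There is one attempt and no reset: what is moved stays moved. The work goes in short steps, Python scripts to look and compute and a shell command to move; the robot and the scene stay as the last step left them, time stands still between calls to the robot, and variables do not carry over. Pictures are saved under pics/ and viewed, about 8 in all and at most 12, crops included, and the job is handed in when it is done.

```bash
ls; mkdir -p pics
cat > h.py <<'E'
import numpy as np, cv2
from rig import sensors, cams, env
def K(name):
    c=cams.calibration(name); f=200/np.tan(np.radians(c["vertical_fov"])/2)
    return np.array([[f,0,c["cx"]],[0,f,c["cy"]],[0,0,1.]]),np.array(c["distortion"],float),np.array(c["extrinsics"])
def rays(name,uv,cal=None):
    k,d,T=cal or K(name)
    n=cv2.undistortPoints(np.array(uv,float).reshape(-1,1,2),k,d).reshape(-1,2)
    r=np.c_[n,np.ones(len(n))]@T[:3,:3].T
    return T[:3,3],r
def onz(name,uv,z,cal=None):
    o,r=rays(name,uv,cal); return o+r*((z-o[2])/r[:,2])[:,None]
def dep(name,uv,D,cal=None):
    o,r=rays(name,uv,cal); uv=np.array(uv,int).reshape(-1,2)
    return o+r*D[uv[:,1],uv[:,0]][:,None]
def proj(name,P,cal=None):
    k,d,T=cal or K(name); R=T[:3,:3].T
    return cv2.projectPoints(np.array(P,float).reshape(-1,3),cv2.Rodrigues(R)[0],-R@T[:3,3],k,d)[0].reshape(-1,2)
E
python3 - <<'E'
from h import *
for n in("scene","side"):
    im,D=cams.get_image(n); cv2.imwrite(f"pics/{n}0.png",im); np.save(f"{n}0.npy",D); print(n,K(n))
print(sensors.observe())
E
```

```text
pics
scene (array([[421.70697623,   0.        , 319.84062789],
       [  0.        , 421.70697623, 204.40867777],
       [  0.        ,   0.        ,   1.        ]]), array([-0.017774,  0.      ,  0.      ,  0.      ,  0.      ]), array([[-0.03631096,  0.52629591, -0.84952583,  1.39600174],
       [ 0.99922118,  0.00598223, -0.03900324,  0.03734985],
       [-0.01544518, -0.85028044, -0.52610324,  0.65895637],
       [ 0.        ,  0.        ,  0.        ,  1.        ]]))
side (array([[397.14427783,   0.        , 325.34791668],
       [  0.        , 397.14427783, 198.34346196],
       [  0.        ,   0.        ,   1.        ]]), array([-0.05368356,  0.        ,  0.        ,  0.        ,  0.        ]), array([[ 0.99981838,  0.01859771,  0.00416203,  0.49067326],
       [ 0.01076594, -0.73138051,  0.68188462, -0.77673307],
       [ 0.01572552, -0.68171598, -0.7314479 ,  0.9489894 ],
       [ 0.        ,  0.        ,  0.        ,  1.        ]]))
{'time_s': 0.1, 'q': array([-8.71065507e+01,  2.18384125e+01,  7.43780643e+01, -1.41823736e-03,
        8.38598209e+01, -1.23375517e+01]), 'qvel': array([-0.02239787, -0.12454069, -0.09066598,  0.00206576, -0.11848148,
        0.0269162 ]), 'joint_efforts': array([ 3.90784931e-03, -4.49227095e+01, -2.31656313e+01, -1.94467957e-04,
        3.64390318e-03,  7.62975134e-06]), 'position': array([ 0.14445053, -0.53038812,  0.20577534]), 'tool_rot': array([[-9.17993525e-05,  2.62713792e-01, -9.64873803e-01],
       [ 1.32870577e-03, -9.64872923e-01, -2.62713679e-01],
       [-9.99999113e-01, -1.30615034e-03, -2.60494622e-04]]), 'ft_force': array([-0.79764204,  0.20308874,  0.30943979]), 'wrist_torque': array([ 0.0227153 ,  0.02309239, -0.00552033]), 'grip_width': 0.08535677237293152}
```

View pics/scene0.png

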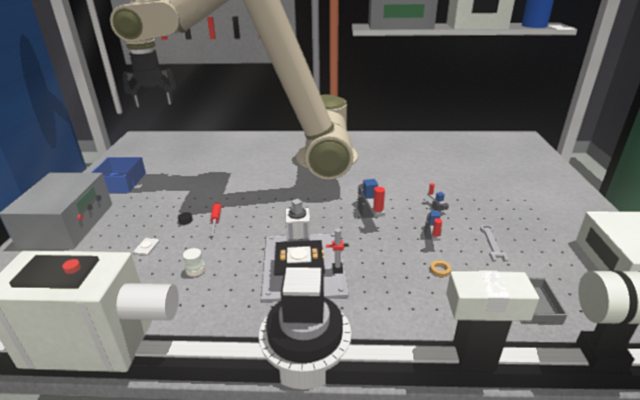

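View pics/side0.png

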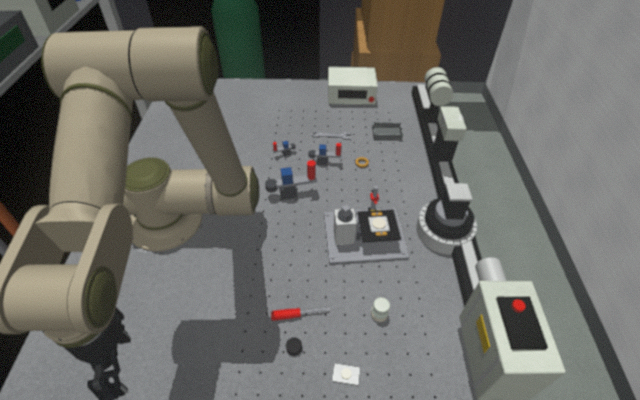

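The scene view shows three crank-like things: large at scene (370,195) / side (290,180), middle at scene (434,224) / side (323,153), and small at scene (436,197) / side (284,147). The middle one fits "the middle-sized one". The lift is at scene (300,240) / side (350,225), the pointer at scene (338,246) / side (375,198).

Run:
```python
from h import *
for n,roi in(("side",(240,120,180,150)),("scene",(260,170,200,130))):
    im=cv2.imread(f"pics/{n}0.png"); D=np.load(f"{n}0.npy"); hsv=cv2.cvtColor(im,cv2.COLOR_BGR2HSV)
    for col,m in(("blue",cv2.inRange(hsv,(105,130,40),(125,255,255))),("red",cv2.inRange(hsv,(0,150,70),(6,255,255))|cv2.inRange(hsv,(174,150,70),(180,255,255)))):
        k,l,s,c=cv2.connectedComponentsWithStats(m)
        for i in range(1,k):
            x,y=c[i]
            if s[i,4]>12 and roi[0]<x<roi[0]+roi[2] and roi[1]<y<roi[1]+roi[3]:
                ys,xs=np.nonzero(l==i); P=dep(n,np.c_[xs,ys],D); P=P[P[:,2]<.3]
                print(n,col,c[i].round(),s[i,2:],"mean",P.mean(0).round(3),"min",P.min(0).round(3),"max",P.max(0).round(3))
s=cv2.imread("pics/side0.png")[125:270,255:435]; cv2.imwrite("pics/crop1.png",cv2.resize(s,None,fx=4,fy=4,interpolation=cv2.INTER_CUBIC))
```

```text
side blue [322. 147.] [ 5  6 24] mean [0.481 0.284 0.069] min [0.475 0.273 0.058] max [0.489 0.298 0.073]
side blue [286. 172.] [10  9 68] mean [0.372 0.124 0.1  ] min [0.358 0.109 0.095] max [0.388 0.144 0.105]
side red [274. 145.] [ 3  8 16] mean [0.314 0.308 0.054] min [0.309 0.302 0.034] max [0.317 0.319 0.064]
side red [338. 148.] [ 4 12 38] mean [0.537 0.277 0.072] min [0.533 0.269 0.047] max [0.543 0.29  0.087]
side red [311. 169.] [  9  19 109] mean [0.449 0.137 0.104] min [0.437 0.128 0.065] max [0.462 0.158 0.124]
side red [374. 198.] [ 7  9 32] mean [0.639 0.028 0.089] min [0.631 0.016 0.083] max [0.649 0.046 0.094]
scene blue [370. 183.] [13  9 66] mean [0.376 0.13  0.099] min [0.36  0.114 0.086] max [0.394 0.145 0.101]
scene blue [440. 194.] [ 5  3 13] mean [0.352 0.331 0.05 ] min [0.344 0.326 0.048] max [0.361 0.338 0.053]
scene blue [435. 214.] [ 9  6 41] mean [0.485 0.289 0.069] min [0.471 0.278 0.066] max [0.494 0.299 0.071]
scene red [431. 188.] [ 4 10 27] mean [0.319 0.313 0.049] min [0.311 0.309 0.032] max [0.325 0.317 0.063]
scene red [379. 198.] [ 10  24 199] mean [0.458 0.146 0.098] min [0.435 0.134 0.063] max [0.465 0.157 0.123]
scene red [437. 227.] [  9  18 104] mean [0.543 0.283 0.068] min [0.53  0.276 0.044] max [0.548 0.291 0.086]
scene red [338. 246.] [12  9 62] mean [0.648 0.041 0.087] min [0.631 0.028 0.081] max [0.655 0.053 0.093]
```

View pics/crop1.png

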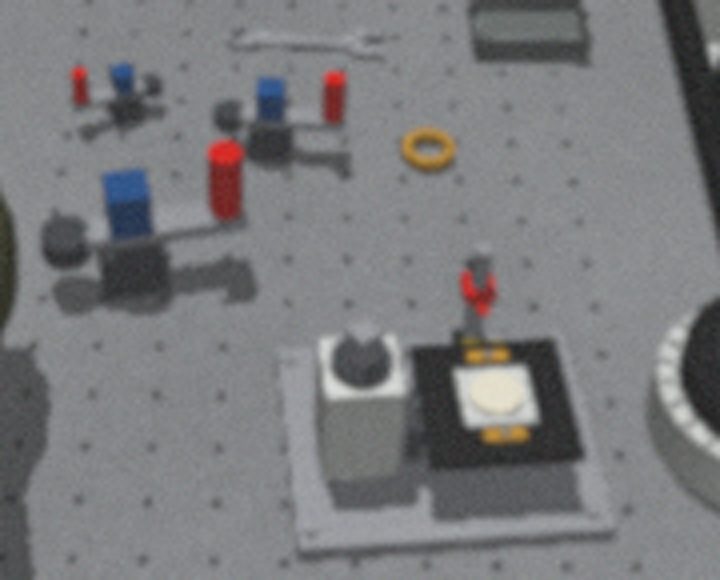

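The crop confirms it: large crank (125,205), small crank (125,95) and middle crank (275,110) in the crop. The middle one measures boss top 0.070, handle top 0.086 and arm 56 mm, all matching the given sizes. Next I measure the lift and its clearances.

Run:
```python
from h import *
T=K("wrist")[2]; o=sensors.observe(); R=np.array(o["tool_rot"])
print("cam in tool",(R.T@(T[:3,3]-o["position"])).round(3)); print((R.T@T[:3,:3]).round(2))
print("collar centre guess side",onz("side",[[345.5,215.5]],.115).round(3))
vv,uu=np.mgrid[0:400,0:640]; uv=np.c_[uu.ravel(),vv.ravel()]
for n in("side","scene"):
    D=np.load(f"{n}0.npy"); P=dep(n,uv,D); ok=D.ravel()>0
    m=ok&(P[:,2]>.108)&(P[:,2]<.16)&(P[:,0]>.45)&(P[:,0]<.68)&(abs(P[:,1]+.05)<.13)
    t=m&(P[:,2]<.122); h=m&(P[:,2]>.13)
    print(n,t.sum(),P[t].mean(0).round(3),P[t].min(0).round(3),P[t].max(0).round(3),"tip",h.sum(),P[h].mean(0).round(3),P[h][:,2].max())
    q=ok&(P[:,2]>.15)&(P[:,0]>.45)&(P[:,0]<.8)&(abs(P[:,1])<.25)
    print(" tall",q.sum(),P[q].min(0).round(3) if q.any() else "",P[q].max(0).round(3) if q.any() else "")
```

```text
cam in tool [-0.168 -0.    -0.069]
[[ 0.   -0.27  0.96]
 [ 1.   -0.   -0.  ]
 [ 0.    0.96  0.27]]
collar centre guess side [[ 0.552 -0.063  0.115]]
side 206 [ 0.559 -0.057  0.113] [ 0.523 -0.09   0.108] [0.647 0.04  0.122] tip 65 [ 0.551 -0.061  0.14 ] 0.14769506387022624
 tall 0  
scene 212 [ 0.572 -0.041  0.114] [ 0.524 -0.085  0.108] [0.649 0.046 0.122] tip 84 [ 0.554 -0.057  0.139] 0.1455421713687305
 tall 0
```

```bash
python3 -m crank '{"hand":[0,0,0,0,0],"translation":[[-0.1,-0.2,-0.25],[-0.1,-0.2,-0.25],[-0.1,-0.2,-0.25],[-0.1,-0.2,-0.25],[-0.1,-0.2,-0.25]],"dr":[[-0.15,0,0],[-0.3,0,0],[-0.45,0,0],[-0.6,0,0],[-0.75,0,0]]}'
```

```text
time_s: 0.6
position: [0.2857, -0.336, 0.2812]
tool_rot: [[-0.0, 0.853, -0.522], [0.001, -0.522, -0.853], [-1.0, -0.0, -0.0]]
ft_force: [0.4, -0.8, 0.1]
grip_width: 0.0855
```

```bash
python3 -m crank '{"hand":[0,0,0,0,0],"translation":[[0,-0.054,-0.217],[0,-0.054,-0.217],[0,-0.054,-0.217],[0,-0.054,-0.217],[0,-0.054,-0.217]],"dr":[[-0.14,0,0],[-0.28,0,0],[-0.42,0,0],[-0.56,0,0],[-0.7,0,0]]}'
python3 - <<'E'
from h import *
o=sensors.observe();R=np.array(o["tool_rot"]);print((R.T@(np.array([.482,.286,.25])-o["position"])).round(3), np.degrees(np.arctan2(R[1,1],R[0,1])))
E
```

```text
time_s: 1.1
position: [0.3536, -0.1218, 0.2809]
tool_rot: [[0.0, 0.988, 0.153], [0.001, 0.153, -0.988], [-1.0, 0.0, -0.0]]
ft_force: [0.4, -0.5, -0.1]
grip_width: 0.0853
[ 0.031  0.189 -0.383] 8.787423730850424
```

```bash
python3 -m crank '{"hand":[0,0,0,0,0],"translation":[[0.03,0.189,-0.383],[0.03,0.189,-0.383],[0.03,0.189,-0.383],[0.03,0.189,-0.383],[0.03,0.189,-0.383]],"dr":[[-0.14,0,0],[-0.28,0,0],[-0.42,0,0],[-0.56,0,0],[-0.7,0,0]]}'
cat > go.py <<'E'
import sys
from h import *
# go.py x y z yaw : remaining shift (tool axes) and turn about tool x
x,y,z,w=map(float,sys.argv[1:5]); o=sensors.observe();R=np.array(o["tool_rot"])
yaw=np.degrees(np.arctan2(R[1,1],R[0,1])); d=(w-yaw+180)%360-180
print("t",o["time_s"],"shift",(R.T@(np.array([x,y,z])-o["position"])).round(4),"dr_x",-np.radians(d).round(3),"yaw",yaw.round(2),"q6",o["q"][5].round(1),"F",np.round(o["ft_force"],1),"pos",np.round(o["position"],4))
E
python3 go.py .482 .286 .25 85
```

```text
time_s: 1.6
position: [0.4304, 0.1145, 0.2631]
tool_rot: [[-0.0, 0.659, 0.752], [-0.0, 0.752, -0.659], [-1.0, -0.0, -0.0]]
ft_force: [2.0, -0.7, 0.2]
grip_width: 0.0855
t 1.6 shift [ 0.0131  0.163  -0.0743] dr_x -0.633 yaw 48.76 q6 -49.2 F [ 2.  -0.7  0.2] pos [0.4304 0.1145 0.2631]
```

```bash
python3 -m crank '{"hand":[0,0,0,0,0],"translation":[[0.013,0.163,-0.074],[0.013,0.163,-0.074],[0.013,0.163,-0.074],[0.013,0.163,-0.074],[0.013,0.163,-0.074]],"dr":[[-0.14,0,0],[-0.28,0,0],[-0.42,0,0],[-0.56,0,0],[-0.633,0,0]]}'
python3 - <<'E'
from h import *
import time
cal=K("wrist"); im,D=cams.get_image("wrist"); cv2.imwrite("pics/w1.png",im); np.save("w1.npy",D)
hsv=cv2.cvtColor(im,cv2.COLOR_BGR2HSV)
for col,z,m in(("blue",.07,cv2.inRange(hsv,(105,120,40),(125,255,255))),("red",.085,cv2.inRange(hsv,(0,150,70),(6,255,255))|cv2.inRange(hsv,(174,150,70),(180,255,255)))):
    k,l,s,c=cv2.connectedComponentsWithStats(m)
    for i in range(1,k):
        if s[i,4]<60: continue
        ys,xs=np.nonzero(l==i); P=dep("wrist",np.c_[xs,ys],D,cal); t=P[:,2]>z-.006
        r=cv2.minAreaRect(np.float32(np.c_[xs[t],ys[t]])) if t.sum()>10 else None
        Q=onz("wrist",cv2.boxPoints(r),z,cal) if r else None
        print(col,c[i].round(),s[i,4],"zmax",P[:,2].max().round(3), "" if Q is None else (Q.mean(0).round(4),np.linalg.norm(np.diff(Q[:3],axis=0),axis=1).round(4),np.degrees(np.arctan2(*(Q[1]-Q[0])[[1,0]])).round(1)))
E
python3 go.py .482 .286 .25 85
```

```text
time_s: 2.1
position: [0.4833, 0.2864, 0.2487]
tool_rot: [[-0.002, 0.084, 0.996], [-0.0, 0.996, -0.084], [-1.0, -0.0, -0.002]]
ft_force: [-0.8, -1.7, 0.1]
grip_width: 0.0855
blue [350.  44.] 341 zmax 0.417 
blue [152.  80.] 2083 zmax 0.417 (array([0.3707, 0.1233, 0.07  ]), array([0.0529, 0.0435]), np.float64(102.9))
blue [322. 172.] 525 zmax 0.417 (array([0.4822, 0.2894, 0.07  ]), array([0.0229, 0.0235]), np.float64(85.2))
red [331.   8.] 209 zmax 0.065 
red [178. 158.] 1254 zmax 0.417 (array([0.4506, 0.1396, 0.085 ]), array([0.0483, 0.0298]), np.float64(107.5))
red [321. 220.] 371 zmax 0.417 (array([0.5361, 0.2848, 0.085 ]), array([0.0191, 0.0192]), np.float64(131.6))
red [593. 285.] 283 zmax 0.417 
t 2.15 shift [-0.0009  0.001  -0.0011] dr_x 0.004 yaw 85.23 q6 -66.8 F [ 0.7 -0.5  0.6] pos [0.4831 0.2849 0.2491]
```

View pics/w1.png

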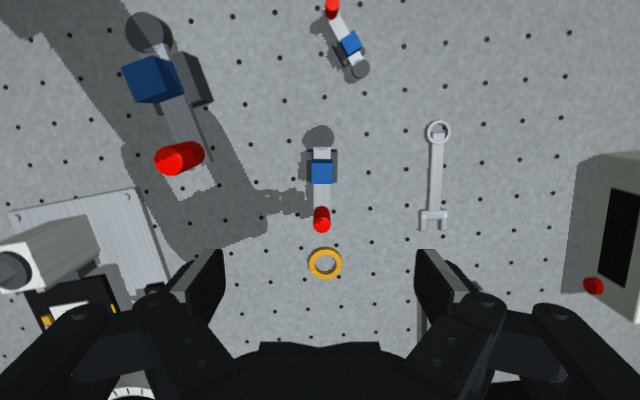

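The wrist view shows the middle crank from above: boss at (322,172), handle at (322,218). The boss is at (0.482, 0.289), and the handle 54 mm away towards −4.9°, so the grasp yaw of 85° is right.

```bash
python3 -m crank '{"hand":[0,0,0,0,0],"translation":[[0.04,0.0045,-0.001],[0.09,0.0045,-0.001],[0.14,0.0045,-0.001],[0.18,0.0045,-0.001],[0.18,0.0045,-0.001]],"dr":[[0,0,0],[0,0,0],[0,0,0],[0,0,0],[0,0,0]]}' 60
python3 -m crank '{"hand":[0,0,0,0,0],"translation":[[0.02,0,0],[0.031,0,0],[0.031,0,0],[0.031,0,0],[0.031,0,0]],"dr":[[0,0,0],[0,0,0],[0,0,0],[0,0,0],[0,0,0]]}'
python3 -m crank '{"hand":[150,255,255,255,255],"translation":[[0,0,0],[0,0,0],[0,0,0],[0,0,0],[0,0,0]],"dr":[[0,0,0],[0,0,0],[0,0,0],[0,0,0],[0,0,0]]}'
python3 -m crank '{"hand":[255,255,255,255,255],"translation":[[0,0,0],[0,0,0],[0,0,0],[0,0,0],[0,0,0]],"dr":[[0,0,0],[0,0,0],[0,0,0],[0,0,0],[0,0,0]]}'
```

```text
time_s: 2.65
position: [0.4798, 0.2864, 0.0659]
tool_rot: [[-0.01, 0.095, 0.995], [-0.003, 0.995, -0.095], [-1.0, -0.004, -0.009]]
ft_force: [-0.4, 0.0, 1.2]
grip_width: 0.0854
time_s: 3.15
position: [0.4833, 0.2881, 0.0407]
tool_rot: [[0.002, 0.093, 0.996], [0.001, 0.996, -0.093], [-1.0, 0.001, 0.002]]
ft_force: [-0.4, 0.5, 0.1]
grip_width: 0.0855
time_s: 3.65
position: [0.4829, 0.2881, 0.0397]
tool_rot: [[0.001, 0.093, 0.996], [0.001, 0.996, -0.093], [-1.0, 0.001, 0.001]]
ft_force: [0.2, 1.3, 3.0]
grip_width: 0.022
time_s: 4.15
position: [0.4829, 0.2881, 0.0397]
tool_rot: [[0.001, 0.093, 0.996], [0.0, 0.996, -0.093], [-1.0, 0.001, 0.001]]
ft_force: [-0.3, 1.5, 6.4]
grip_width: 0.0215
```

```bash
python3 -m crank '{"hand":[255,255,255,255,255],"translation":[[-0.03,0,0],[-0.08,0,0],[-0.13,0,0],[-0.18,0,0],[-0.23,0,0]],"dr":[[0,0,0],[0,0,0],[0,0,0],[0,0,0],[0,0,0]]}'
python3 - <<'E'
from h import *
D=np.load("side0.npy");print(dep("side",[[457,190],[447,225],[430,230],[453,120],[490,270]],D).round(3))
E
python3 go.py .645 -.06 .29 85
```

```text
time_s: 4.65
position: [0.4819, 0.2874, 0.2703]
tool_rot: [[-0.002, 0.093, 0.996], [-0.001, 0.996, -0.093], [-1.0, -0.001, -0.002]]
ft_force: [0.9, 0.4, -4.2]
grip_width: 0.0216
[[ 0.856 -0.017  0.178]
 [ 0.844 -0.06   0.079]
 [ 0.801 -0.058  0.051]
 [ 0.894  0.256  0.215]
 [ 0.878 -0.275  0.178]]
t 4.65 shift [-0.0197 -0.3308  0.1946] dr_x -0.006 yaw 84.67 q6 -65.9 F [ 0.9  0.4 -4.2] pos [0.4819 0.2874 0.2703]
```

```bash
python3 -m crank '{"hand":[255,255,255,255,255],"translation":[[-0.02,-0.331,0.195],[-0.02,-0.331,0.195],[-0.02,-0.331,0.195],[-0.02,-0.331,0.195],[-0.02,-0.331,0.195]],"dr":[[0,0,0],[0,0,0],[0,0,0],[0,0,0],[0,0,0]]}'
python3 go.py .645 -.06 .29 85
```

```text
time_s: 5.15
position: [0.589, 0.0599, 0.2811]
tool_rot: [[-0.003, 0.093, 0.996], [0.0, 0.996, -0.093], [-1.0, -0.0, -0.003]]
ft_force: [0.2, 0.2, -3.7]
grip_width: 0.0214
t 5.15 shift [-0.009  -0.1142  0.0668] dr_x -0.006 yaw 84.68 q6 -90.3 F [ 0.2  0.2 -3.7] pos [0.589  0.0599 0.2811]
```

```bash
python3 -m crank '{"hand":[255,255,255,255,255],"translation":[[-0.009,-0.114,0.067],[-0.009,-0.114,0.067],[-0.009,-0.114,0.067],[-0.009,-0.114,0.067],[-0.009,-0.114,0.067]],"dr":[[0,0,0],[0,0,0],[0,0,0],[0,0,0],[0,0,0]]}'
python3 - <<'E'
from h import *
cal=K("wrist"); im,D=cams.get_image("wrist"); np.save("w2.npy",D); cv2.imwrite("pics/w2full.png",im)
p=proj("wrist",[[.552,-.06,.145]],cal)[0]; print(p)
x,y=[int(max(40,v)) for v in p]; c=im[max(0,y-75):y+75,max(0,x-100):x+100]; print(max(0,x-100),max(0,y-75))
cv2.imwrite("pics/w2.png",cv2.resize(c,None,fx=4,fy=4,interpolation=cv2.INTER_CUBIC))
E
python3 go.py .645 -.06 .29 85
```

```text
time_s: 5.65
position: [0.6449, -0.0584, 0.2895]
tool_rot: [[-0.003, 0.094, 0.996], [0.001, 0.996, -0.094], [-1.0, 0.001, -0.003]]
ft_force: [-0.3, 0.5, -3.6]
grip_width: 0.0214
[307.46248455  82.80351901]
207 7
t 5.7 shift [ 0.0002 -0.0025  0.0005] dr_x -0.006 yaw 84.68 q6 -100.2 F [ 0.   0.3 -4.9] pos [ 0.6447 -0.0575  0.2902]
```

View pics/w2.png

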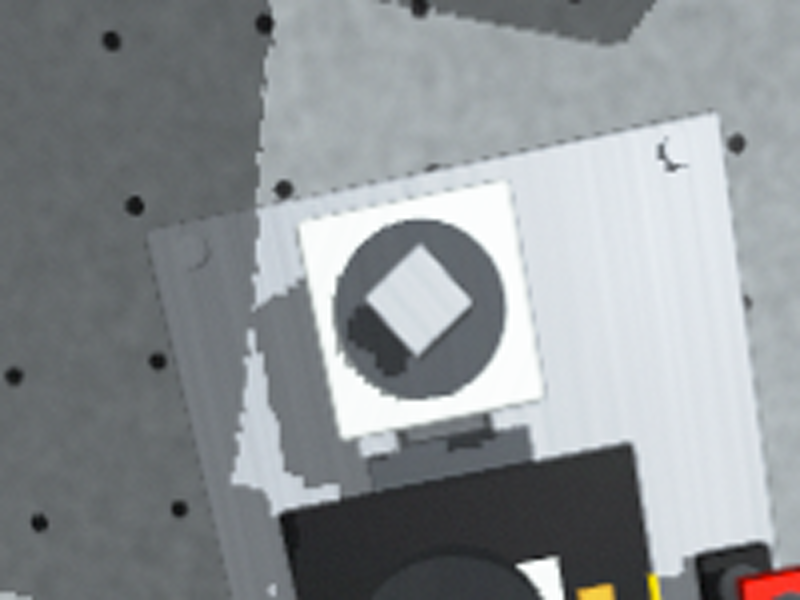

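The crop shows the square shaft tip clearly, with corners at about crop (418,243), (473,302), (419,357), (365,299). The collar is centred at (419,309), and the pointer and yellow line are at the lower right.

Run:
```python
from h import *
cal=K("wrist"); f=lambda a:np.array(a,float)/4+[207-.4,7-.4]
P=onz("wrist",f([[418,243],[473,302],[419,357],[365,299]]),.145,cal); print(P.mean(0).round(4),[np.linalg.norm(P[i]-P[i-1]).round(4) for i in range(4)],[(np.degrees(np.arctan2(*(P[i]-P[i-1])[[1,0]]))%90).round(1) for i in range(4)])
C=onz("wrist",f([[419,218],[419,398],[334,309],[505,309]]),.115,cal); print("collar",C[:2].mean(0).round(4),C[2:].mean(0).round(4),np.linalg.norm(C[2]-C[3]),np.linalg.norm(C[0]-C[1]))
L=onz("wrist",f([[300,225],[510,182],[543,398],[343,438]]),.115,cal); print("col",L.mean(0).round(4),np.degrees(np.arctan2(*(L[3]-L[0])[[1,0]])).round(1),np.degrees(np.arctan2(*(L[2]-L[1])[[1,0]])).round(1))
```

```text
[ 0.5513 -0.0556  0.145 ] [np.float64(0.0173), np.float64(0.018), np.float64(0.0175), np.float64(0.0179)] [np.float64(39.2), np.float64(39.3), np.float64(38.8), np.float64(38.7)]
collar [ 0.5509 -0.0562  0.115 ] [ 0.5508 -0.056   0.115 ] 0.04345694998171629 0.0434205029320362
col [ 0.5519 -0.055   0.115 ] 5.2 4.7
```

```bash
python3 go.py .551 -.056 .22 39;  python3 -m crank '{"hand":[255,255,255,255,255],"translation":[[0,-0.01,-0.045],[0,-0.01,-0.09],[0,-0.01,-0.094],[0,-0.01,-0.094],[0,-0.01,-0.094]],"dr":[[0.15,0,0],[0.3,0,0],[0.45,0,0],[0.6,0,0],[0.75,0,0]]}'
python3 go.py .551 -.056 .20 39
```

```text
t 5.7 shift [ 0.0704 -0.0073 -0.0933] dr_x 0.797 yaw 84.68 q6 -100.2 F [ 0.   0.3 -4.9] pos [ 0.6447 -0.0575  0.2902]
time_s: 6.2
position: [0.5496, -0.0576, 0.2917]
tool_rot: [[0.0, 0.749, 0.662], [0.0, 0.662, -0.749], [-1.0, 0.0, 0.0]]
ft_force: [0.2, -0.3, -4.5]
grip_width: 0.0217
t 6.2 shift [ 0.0917  0.0021 -0.0002] dr_x 0.043 yaw 41.46 q6 -59.7 F [ 0.2 -0.3 -4.5] pos [ 0.5496 -0.0576  0.2917]
```

```bash
python3 -m crank '{"hand":[255,255,255,255,255],"translation":[[0.03,0.002,0],[0.06,0.002,0],[0.09,0.002,0],[0.096,0.002,0],[0.096,0.002,0]],"dr":[[0.043,0,0],[0.043,0,0],[0.043,0,0],[0.043,0,0],[0.043,0,0]]}'
python3 go.py .551 -.056 .187 39
python3 - <<'E'
from h import *
a,_=cams.get_image("scene"); b,_=cams.get_image("side"); c=proj("scene",[[.551,-.056,.15]])[0].astype(int); d=proj("side",[[.551,-.056,.15]])[0].astype(int)
f=lambda im,p:cv2.resize(im[p[1]-40:p[1]+40,p[0]-50:p[0]+50],None,fx=4,fy=4,interpolation=cv2.INTER_CUBIC)
print(c,d); cv2.imwrite("pics/fit1.png",np.hstack([f(a,c),f(b,d)]))
E
```

```text
time_s: 6.7
position: [0.5517, -0.0568, 0.1953]
tool_rot: [[-0.001, 0.774, 0.634], [0.0, 0.634, -0.774], [-1.0, -0.001, -0.001]]
ft_force: [-0.3, -0.0, -3.5]
grip_width: 0.0217
t 6.7 shift [ 0.0083  0.     -0.001 ] dr_x 0.006 yaw 39.32 q6 -57.4 F [-0.3 -0.  -3.5] pos [ 0.5517 -0.0568  0.1953]
[296 199] [345 205]
```

View pics/fit1.png

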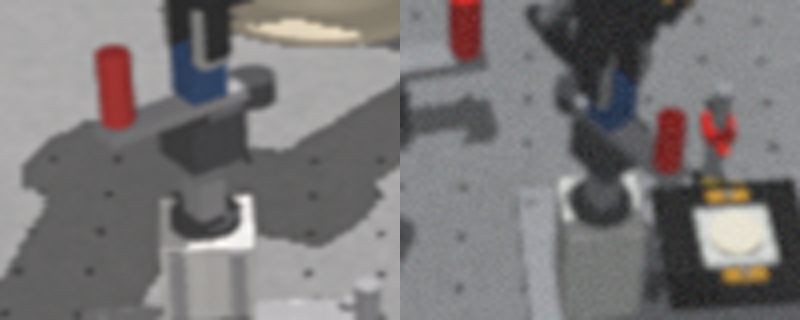

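Crank hangs centred over the shaft in both views (scene crop (210,160), side crop (603,165)). I descend gently while watching Fz, which reads about −3.8 N in free air.

```bash
python3 -m crank '{"hand":[255,255,255,255,255],"translation":[[0.003,0,-0.001],[0.006,0,-0.001],[0.008,0,-0.001],[0.01,0,-0.001],[0.012,0,-0.001]],"dr":[[0,0,0],[0,0,0],[0,0,0],[0,0,0],[0,0,0]]}'
python3 -m crank '{"hand":[255,255,255],"translation":[[0.002,0,0],[0.004,0,0],[0.004,0,0]],"dr":[[0,0,0],[0,0,0],[0,0,0]]}'
```

```text
time_s: 7.3
position: [0.5518, -0.0571, 0.1838]
tool_rot: [[0.001, 0.774, 0.633], [-0.0, 0.633, -0.774], [-1.0, 0.001, 0.001]]
ft_force: [0.2, 0.1, 7.7]
grip_width: 0.0216
time_s: 7.6
position: [0.551, -0.0571, 0.1787]
tool_rot: [[-0.002, 0.775, 0.633], [-0.0, 0.633, -0.775], [-1.0, -0.001, -0.001]]
ft_force: [-2.3, -1.4, -5.5]
grip_width: 0.0218
```

```bash
python3 -m crank '{"hand":[255,255,255,255],"translation":[[0.002,0,0],[0.004,0,0],[0.006,0,0],[0.006,0,0]],"dr":[[0,0,0],[0,0,0],[0,0,0],[0,0,0]]}'
python3 -m crank '{"hand":[255,255,255,255],"translation":[[0.002,0,0],[0.004,0,0],[0.006,0,0],[0.006,0,0]],"dr":[[0,0,0],[0,0,0],[0,0,0],[0,0,0]]}'
```

```text
time_s: 8.0
position: [0.5512, -0.057, 0.1729]
tool_rot: [[-0.001, 0.774, 0.633], [0.0, 0.633, -0.774], [-1.0, -0.001, -0.001]]
ft_force: [-3.6, -3.1, -5.2]
grip_width: 0.0214
time_s: 8.4
position: [0.5513, -0.057, 0.167]
tool_rot: [[-0.001, 0.774, 0.633], [0.0, 0.633, -0.774], [-1.0, -0.0, -0.0]]
ft_force: [-3.8, -4.1, -4.1]
grip_width: 0.0216
```

```bash
python3 -m crank '{"hand":[255,255,255,255,255],"translation":[[0.001,-0.001,0],[0.003,-0.001,0],[0.005,-0.001,0],[0.007,-0.001,0],[0.008,-0.001,0]],"dr":[[0,0,0],[0,0,0],[0,0,0],[0,0,0],[0,0,0]]}'
python3 -m crank '{"hand":[255,255,255],"translation":[[0.001,0,0],[0.002,0,0],[0.003,0,0]],"dr":[[0,0,0],[0,0,0],[0,0,0]]}'
```

```text
time_s: 8.9
position: [0.5508, -0.0574, 0.1591]
tool_rot: [[0.0, 0.774, 0.633], [0.0, 0.633, -0.774], [-1.0, 0.0, -0.0]]
ft_force: [-1.2, -0.9, -3.1]
grip_width: 0.0217
time_s: 9.2
position: [0.5508, -0.0575, 0.1563]
tool_rot: [[0.0, 0.774, 0.633], [0.0, 0.633, -0.774], [-1.0, 0.0, 0.0]]
ft_force: [-0.6, -0.6, -4.1]
grip_width: 0.0214
```

```bash
python3 -m crank '{"hand":[255,255,255],"translation":[[0.0005,0,0],[0.001,0,0],[0.0015,0,0]],"dr":[[0,0,0],[0,0,0],[0,0,0]]}'
python3 -m crank '{"hand":[255,255,255],"translation":[[0.0005,0,0],[0.001,0,0],[0.001,0,0]],"dr":[[0,0,0],[0,0,0],[0,0,0]]}'
```

```text
time_s: 9.5
position: [0.5507, -0.0575, 0.1548]
tool_rot: [[0.0, 0.774, 0.633], [0.0, 0.633, -0.774], [-1.0, 0.0, 0.0]]
ft_force: [-0.0, 0.3, -3.9]
grip_width: 0.0217
time_s: 9.8
position: [0.5511, -0.0576, 0.1546]
tool_rot: [[0.002, 0.774, 0.633], [-0.0, 0.633, -0.774], [-1.0, 0.001, 0.001]]
ft_force: [-1.1, 0.9, 4.7]
grip_width: 0.0221
```

Crank is home: it contacts at TCP z 0.1547, against about 0.155 predicted. Release, rise and measure the plate-to-pointer gap.

```bash
python3 -m crank '{"hand":[200,120,60,0,0],"translation":[[0,0,0],[0,0,0],[0,0,0],[0,0,0],[0,0,0]],"dr":[[0,0,0],[0,0,0],[0,0,0],[0,0,0],[0,0,0]]}' 30
python3 -m crank '{"hand":[0,0,0,0,0],"translation":[[-0.02,0,0],[-0.06,0,0],[-0.1,0,0],[-0.1,0,0],[-0.1,0,0]],"dr":[[0,0,0],[0,0,0],[0,0,0],[0,0,0],[0,0,0]]}'
python3 - <<'E'
from h import *
o=sensors.observe(); print(o["position"],o["ft_force"])
cal=K("wrist"); im,D=cams.get_image("wrist"); np.save("w3.npy",D); cv2.imwrite("pics/w3.png",im); np.savez("w3cal.npz",*cal)
print(proj("wrist",[[.551,-.057,.185],[.586,-.1,.2],[.64,.03,.1]],cal))
E
```

```text
time_s: 10.3
position: [0.5507, -0.0576, 0.1537]
tool_rot: [[-0.0, 0.774, 0.633], [0.0, 0.633, -0.774], [-1.0, 0.0, -0.0]]
ft_force: [-0.4, 0.7, 0.8]
grip_width: 0.0783
time_s: 10.8
position: [0.5508, -0.0576, 0.2541]
tool_rot: [[0.001, 0.774, 0.633], [-0.0, 0.633, -0.774], [-1.0, 0.001, 0.001]]
ft_force: [-0.2, 0.3, 0.0]
grip_width: 0.0855
[ 0.55075048 -0.05758761  0.25413577] [-0.21836984  0.28115476  0.00067974]
[[319.27579668 200.70911006]
 [319.18362199 274.91970793]
 [440.4758377  167.2735922 ]]
```

View pics/w3.png

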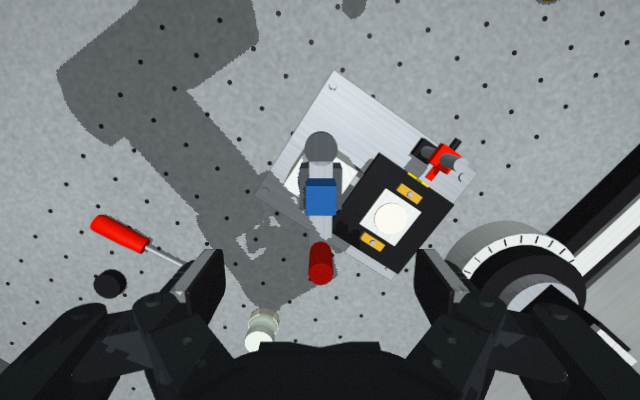

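The wrist view shows the crank standing on the shaft (boss (321,197), handle (320,262)), the pointer tip at about (428,179) and the yellow line at about (418,180).

```bash
cat > ht.py <<'E'
import sys
from h import *
def run(name,im,D,cal):
    hsv=cv2.cvtColor(im,cv2.COLOR_BGR2HSV); vv,uu=np.mgrid[0:400,0:640]; uv=np.c_[uu.ravel(),vv.ravel()]
    P=dep(name,uv,D,cal).reshape(400,640,3)
    red=(cv2.inRange(hsv,(0,120,60),(8,255,255))|cv2.inRange(hsv,(172,120,60),(180,255,255)))>0
    blue=cv2.inRange(hsv,(105,120,40),(125,255,255))>0; yel=cv2.inRange(hsv,(22,120,90),(34,255,255))>0
    blk=hsv[...,2]<60
    s=np.median
    def box(x0,x1,y0,y1,z0,z1): return (P[...,0]>x0)&(P[...,0]<x1)&(P[...,1]>y0)&(P[...,1]<y1)&(P[...,2]>z0)&(P[...,2]<z1)&(D>0)
    b=P[blue&box(.52,.58,-.09,-.02,.15,.23)]; 
    if len(b): t=b[b[:,2]>np.percentile(b[:,2],90)-.004]; print("boss top",t.mean(0).round(4),len(t))
    r=P[red&box(.46,.64,-.15,.04,.15,.24)]
    if len(r): t=r[r[:,2]>np.percentile(r[:,2],90)-.004]; print("handle top",t.mean(0).round(4),len(t))
    m=blk&box(.58,.70,-.09,.03,.04,.125); p=P[m]
    if len(p): print("plate black z",s(p[:,2]).round(4),np.percentile(p[:,2],[10,90]).round(4),p.min(0).round(3),p.max(0).round(3),len(p))
    m=yel&box(.58,.72,-.06,.06,.03,.13); p=P[m]
    if len(p): print("yellow",p.mean(0).round(4),s(p[:,2]).round(4),len(p),np.argwhere(m)[:,::-1].mean(0).round(1))
    m=red&box(.6,.70,0,.08,.05,.13); p=P[m]
    if len(p):
        i=np.argsort(p[:,1])[:12]; print("pointer tip",p[i].mean(0).round(4),"ymin",p[:,1].min().round(4),len(p),np.argwhere(m)[i][:,::-1].mean(0).round(1))
if __name__=="__main__":
    for n in sys.argv[1:]:
        cal=K(n); im,D=cams.get_image(n); print(n); run(n,im,D,cal)
E
python3 - <<'E'
from ht import *
z=np.load("w3cal.npz"); run("wrist",cv2.imread("pics/w3.png"),np.load("w3.npy"),[z[f"arr_{i}"] for i in range(3)])
E
python3 ht.py scene side
```

```text
boss top [ 0.5515 -0.0555  0.1849] 923
handle top [ 0.5858 -0.098   0.1997] 457
plate black z 0.0625 [0.0615 0.0635] [ 0.583 -0.09   0.048] [0.7   0.012 0.065] 4426
yellow [ 0.646  -0.0056  0.0661] 0.0672 182 [411.4 189. ]
pointer tip [0.6438 0.0147 0.0864] ymin 0.0138 485 [428.2 178.2]
scene
boss top [ 0.5551 -0.0556  0.1837] 52
handle top [ 0.5889 -0.099   0.1986] 35
plate black z 0.0618 [0.0604 0.0632] [ 0.594 -0.09   0.053] [0.7   0.01  0.065] 452
yellow [0.6335 0.0042 0.0615] 0.0615 2 [321.5 251. ]
pointer tip [0.6439 0.0205 0.0855] ymin 0.0149 88 [328.5 245.5]
side
boss top [ 0.5506 -0.0609  0.185 ] 55
handle top [ 0.5848 -0.1038  0.2001] 28
plate black z 0.0626 [0.0603 0.0645] [ 0.588 -0.09   0.041] [0.7   0.005 0.066] 346
yellow [0.6326 0.0074 0.0606] 0.0606 1 [371. 210.]
pointer tip [0.641  0.0208 0.0863] ymin 0.0133 49 [374.4 200.9]
```

```bash
python3 -m crank '{"hand":[0,0,0,0,0],"translation":[[0,0,0.03],[0,0,0.055],[0,0,0.055],[0,0,0.055],[0,0,0.055]],"dr":[[0,0,0],[0,0,0],[0,0,0],[0,0,0],[0,0,0]]}' 40
python3 -m crank '{"hand":[90,90,90,90,90],"translation":[[0.03,0,0],[0.06,0,0],[0.08,0,0],[0.09,0,0],[0.09,0,0]],"dr":[[0,0,0],[0,0,0],[0,0,0],[0,0,0],[0,0,0]]}'
python3 -m crank '{"hand":[255,255,255,255,255],"translation":[[0,0,0],[0,0,0],[0,0,0],[0,0,0],[0,0,0]],"dr":[[0,0,0],[0,0,0],[0,0,0],[0,0,0],[0,0,0]]}'
python3 - <<'E'
import numpy as np
for a in range(0,360,60):
    t=np.radians(a+np.arange(12,61,12)); s=np.radians(a)
    print(a,[[0,float(round(-55*(np.sin(x)-np.sin(s)),1)),float(round(55*(np.cos(x)-np.cos(s)),1))] for x in t])
E
```

```text
time_s: 11.45
position: [0.585, -0.0995, 0.2535]
tool_rot: [[-0.001, 0.774, 0.633], [0.001, 0.633, -0.774], [-1.0, -0.0, -0.001]]
ft_force: [-0.7, 0.5, 0.4]
grip_width: 0.0853
time_s: 11.95
position: [0.5849, -0.0995, 0.1631]
tool_rot: [[-0.002, 0.774, 0.633], [0.001, 0.633, -0.774], [-1.0, -0.001, -0.002]]
ft_force: [-0.3, -0.7, -0.7]
grip_width: 0.0554
time_s: 12.45
position: [0.5861, -0.1006, 0.1649]
tool_rot: [[0.003, 0.775, 0.633], [-0.001, 0.633, -0.775], [-1.0, 0.001, 0.003]]
ft_force: [1.5, -0.2, 5.3]
grip_width: 0.0178
0 [[0, -11.4, -1.2], [0, -22.4, -4.8], [0, -32.3, -10.5], [0, -40.9, -18.2], [0, -47.6, -27.5]]
60 [[0, -4.7, -10.5], [0, -7.1, -21.8], [0, -7.1, -33.2], [0, -4.7, -44.5], [0, -0.0, -55.0]]
120 [[0, 6.8, -9.3], [0, 15.3, -17.0], [0, 25.3, -22.7], [0, 36.2, -26.3], [0, 47.6, -27.5]]
180 [[0, 11.4, 1.2], [0, 22.4, 4.8], [0, 32.3, 10.5], [0, 40.9, 18.2], [0, 47.6, 27.5]]
240 [[0, 4.7, 10.5], [0, 7.1, 21.8], [0, 7.1, 33.2], [0, 4.7, 44.5], [0, 0.0, 55.0]]
300 [[0, -6.8, 9.3], [0, -15.3, 17.0], [0, -25.3, 22.7], [0, -36.2, 26.3], [0, -47.6, 27.5]]
```

```bash
python3 -m crank '{"hand":[255,255,255,255,255],"translation":[[0,-0.0114,-0.0012],[0,-0.0224,-0.0048],[0,-0.0323,-0.0105],[0,-0.0409,-0.0182],[0,-0.0476,-0.0275]],"dr":[[0,0,0],[0,0,0],[0,0,0],[0,0,0],[0,0,0]]}'
```

```text
time_s: 12.95
position: [0.5323, -0.1095, 0.165]
tool_rot: [[0.005, 0.775, 0.632], [-0.001, 0.632, -0.775], [-1.0, 0.003, 0.004]]
ft_force: [5.2, 0.1, 4.1]
grip_width: 0.0175
```

```bash
python3 -m crank '{"hand":[255,255,255,255,255],"translation":[[0,-0.0047,-0.0105],[0,-0.0071,-0.0218],[0,-0.0071,-0.0332],[0,-0.0047,-0.0445],[0,0,-0.055]],"dr":[[0,0,0],[0,0,0],[0,0,0],[0,0,0],[0,0,0]]}'
```

```text
time_s: 13.45
position: [0.4964, -0.0673, 0.1649]
tool_rot: [[0.001, 0.775, 0.632], [-0.003, 0.632, -0.775], [-1.0, -0.001, 0.003]]
ft_force: [-0.6, -5.9, 6.1]
grip_width: 0.0175
```

```bash
python3 -m crank '{"hand":[255,255,255,255,255],"translation":[[0,0.0068,-0.0093],[0,0.0153,-0.017],[0,0.0253,-0.0227],[0,0.0362,-0.0263],[0,0.0476,-0.0275]],"dr":[[0,0,0],[0,0,0],[0,0,0],[0,0,0],[0,0,0]]}'
python3 -m crank '{"hand":[255,255,255,255,255],"translation":[[0,0.0114,0.0012],[0,0.0224,0.0048],[0,0.0323,0.0105],[0,0.0409,0.0182],[0,0.0476,0.0275]],"dr":[[0,0,0],[0,0,0],[0,0,0],[0,0,0],[0,0,0]]}'
```

```text
time_s: 13.95
position: [0.5149, -0.0147, 0.1647]
tool_rot: [[-0.002, 0.774, 0.633], [-0.001, 0.633, -0.774], [-1.0, -0.002, -0.0]]
ft_force: [-5.1, -2.3, 8.8]
grip_width: 0.0175
time_s: 14.45
position: [0.5698, -0.005, 0.1649]
tool_rot: [[-0.001, 0.774, 0.633], [0.001, 0.633, -0.774], [-1.0, 0.0, -0.001]]
ft_force: [-5.2, 3.1, 9.4]
grip_width: 0.0176
```

```bash
python3 -m crank '{"hand":[255,255,255,255,255],"translation":[[0,0.0047,0.0105],[0,0.0071,0.0218],[0,0.0071,0.0332],[0,0.0047,0.0445],[0,0,0.055]],"dr":[[0,0,0],[0,0,0],[0,0,0],[0,0,0],[0,0,0]]}'
python3 -m crank '{"hand":[255,255,255,255,255],"translation":[[0,-0.0068,0.0093],[0,-0.0153,0.017],[0,-0.0253,0.0227],[0,-0.0362,0.0263],[0,-0.0476,0.0275]],"dr":[[0,0,0],[0,0,0],[0,0,0],[0,0,0],[0,0,0]]}'
python3 ht.py scene side
```

```text
time_s: 14.95
position: [0.6057, -0.0476, 0.165]
tool_rot: [[0.002, 0.774, 0.634], [0.002, 0.634, -0.774], [-1.0, 0.003, 0.0]]
ft_force: [0.8, 4.8, 6.9]
grip_width: 0.0175
time_s: 15.45
position: [0.5865, -0.1001, 0.1649]
tool_rot: [[0.004, 0.774, 0.633], [0.0, 0.633, -0.774], [-1.0, 0.003, 0.002]]
ft_force: [3.4, 2.9, 5.0]
grip_width: 0.0179
scene
boss top [ 0.5542 -0.0574  0.184 ] 55
handle top [ 0.593  -0.1054  0.1958] 11
plate black z 0.0772 [0.0756 0.0785] [ 0.594 -0.09   0.071] [0.7  0.01 0.08] 607
yellow [0.6406 0.0048 0.0773] 0.0773 7 [321.6 247.4]
pointer tip [0.6441 0.0205 0.0856] ymin 0.0149 88 [328.5 245.5]
side
boss top [ 0.5443 -0.067   0.1853] 20
handle top [ 0.5943 -0.1031  0.2074] 18
plate black z 0.0782 [0.0757 0.0807] [ 0.587 -0.09   0.054] [0.7   0.005 0.083] 354
yellow [6.363e-01 5.000e-04 7.740e-02] 0.0774 1 [373. 208.]
pointer tip [0.6407 0.0198 0.0885] ymin 0.014 41 [374.4 200.7]
```

```bash
python3 -m crank '{"hand":[255,255,255,255,255],"translation":[[0,-0.0114,-0.0012],[0,-0.0224,-0.0048],[0,-0.0323,-0.0105],[0,-0.0409,-0.0182],[0,-0.0476,-0.0275]],"dr":[[0,0,0],[0,0,0],[0,0,0],[0,0,0],[0,0,0]]}'
python3 -m crank '{"hand":[255,255,255,255,255],"translation":[[0,-0.0047,-0.0105],[0,-0.0071,-0.0218],[0,-0.0071,-0.0332],[0,-0.0047,-0.0445],[0,0,-0.055]],"dr":[[0,0,0],[0,0,0],[0,0,0],[0,0,0],[0,0,0]]}'
python3 ht.py scene side wrist
```

```text
time_s: 16.05
position: [0.5322, -0.1095, 0.165]
tool_rot: [[0.004, 0.775, 0.632], [-0.001, 0.632, -0.775], [-1.0, 0.003, 0.004]]
ft_force: [5.4, -0.8, 3.8]
grip_width: 0.0174
time_s: 16.55
position: [0.4963, -0.0673, 0.1649]
tool_rot: [[0.001, 0.775, 0.632], [-0.003, 0.632, -0.775], [-1.0, -0.001, 0.003]]
ft_force: [-0.4, -4.8, 6.1]
grip_width: 0.0178
scene
boss top [ 0.5543 -0.0549  0.184 ] 39
handle top [ 0.4987 -0.075   0.1975] 9
plate black z 0.0826 [0.081  0.0839] [ 0.586 -0.09   0.075] [0.7   0.01  0.086] 632
yellow [0.6411 0.0052 0.0825] 0.0822 7 [321.7 245.7]
pointer tip [0.6433 0.0205 0.085 ] ymin 0.0149 88 [328.5 245.5]
side
boss top [ 0.5496 -0.0616  0.1858] 36
handle top [ 0.5001 -0.0685  0.1993] 22
plate black z 0.0834 [0.0806 0.0856] [ 0.588 -0.09   0.058] [0.7   0.007 0.088] 432
pointer tip [0.642  0.0202 0.0862] ymin 0.0128 50 [374.8 201.1]
wrist
boss top [ 0.5409 -0.0507  0.1843] 415
handle top [ 0.4955 -0.0647  0.1994] 1310
plate black z 0.0834 [0.0825 0.0842] [ 0.59  -0.054  0.075] [0.7   0.012 0.086] 4859
yellow [ 0.6465 -0.0065  0.0873] 0.0882 348 [500.9 254. ]
pointer tip [0.6442 0.014  0.0857] ymin 0.0134 940 [516.4 234.1]
```

```bash
python3 -m crank '{"hand":[255,255,255,255,255],"translation":[[0,0.0068,-0.0093],[0,0.0153,-0.017],[0,0.0185,-0.0191],[0,0.0185,-0.0191],[0,0.0185,-0.0191]],"dr":[[0,0,0],[0,0,0],[0,0,0],[0,0,0],[0,0,0]]}'
python3 -m crank '{"hand":[200,150,90,90,90],"translation":[[0,0,0],[0,0,0],[0,0,0],[0,0,0],[0,0,0]],"dr":[[0,0,0],[0,0,0],[0,0,0],[0,0,0],[0,0,0]]}'
python3 -m crank '{"hand":[90,90,90,90,90],"translation":[[-0.02,0,0],[-0.05,0,0],[-0.09,0,0],[-0.09,0,0],[-0.09,0,0]],"dr":[[0,0,0],[0,0,0],[0,0,0],[0,0,0],[0,0,0]]}'
python3 ht.py scene side wrist; python3 go.py .55 -.057 .25 39.3
```

```text
time_s: 17.2
position: [0.4981, -0.04, 0.1646]
tool_rot: [[-0.001, 0.774, 0.633], [-0.001, 0.633, -0.774], [-1.0, -0.001, 0.0]]
ft_force: [-3.9, -1.9, 9.6]
grip_width: 0.0176
time_s: 17.7
position: [0.4985, -0.0398, 0.1636]
tool_rot: [[-0.001, 0.774, 0.633], [0.0, 0.633, -0.774], [-1.0, -0.0, -0.001]]
ft_force: [-0.2, -0.5, -0.5]
grip_width: 0.0554
time_s: 18.2
position: [0.4987, -0.0399, 0.254]
tool_rot: [[0.001, 0.774, 0.633], [-0.0, 0.633, -0.774], [-1.0, 0.001, 0.001]]
ft_force: [-0.1, -0.4, -1.0]
grip_width: 0.0551
scene
boss top [ 0.5568 -0.0573  0.1833] 29
handle top [ 0.5005 -0.0408  0.198 ] 30
plate black z 0.0839 [0.0824 0.0853] [ 0.591 -0.09   0.075] [0.7   0.01  0.087] 599
yellow [0.6438 0.0053 0.0842] 0.0843 7 [321.7 245.9]
pointer tip [0.6442 0.0205 0.0856] ymin 0.0148 88 [328.5 245.5]
side
boss top [ 0.55   -0.062   0.1852] 30
handle top [ 0.4974 -0.0434  0.1996] 31
plate black z 0.0848 [0.0827 0.0868] [ 0.589 -0.09   0.059] [0.7   0.005 0.09 ] 390
yellow [0.6357 0.0022 0.0843] 0.0843 1 [373. 206.]
pointer tip [0.6417 0.0208 0.0867] ymin 0.0144 47 [374.7 200.8]
wrist
boss top [ 0.5504 -0.0558  0.1848] 826
handle top [ 0.4981 -0.0399  0.1998] 542
plate black z 0.0846 [0.0836 0.0855] [ 0.582 -0.068  0.057] [0.7   0.012 0.087] 2990
yellow [ 0.6466 -0.0055  0.0882] 0.0893 178 [440.9 235.7]
pointer tip [0.6441 0.0147 0.086 ] ymin 0.0139 473 [451.6 220.5]
t 18.35 shift [0.0025 0.0292 0.0462] dr_x -0.001 yaw 39.25 q6 -57.4 F [0.  0.4 0.6] pos [ 0.4982 -0.0397  0.2526]
```

Heights agree: plate 0.0846, pointer's upper face 0.0860, less 1.5 mm gives 0.0845. One close look to check which surfaces those readings came from.

Run:
```python
from h import *
cal=K("wrist"); im,D=cams.get_image("wrist")
c=proj("wrist",[[.644,.011,.085]],cal)[0].round().astype(int); print(c)
vv,uu=np.mgrid[c[1]-28:c[1]+28,c[0]-35:c[0]+35]; uv=np.c_[uu.ravel(),vv.ravel()]; P=dep("wrist",uv,D,cal); h=cv2.cvtColor(im,cv2.COLOR_BGR2HSV)[uv[:,1],uv[:,0]]
red=((h[:,0]<8)|(h[:,0]>172))&(h[:,1]>120)&(h[:,2]>60)
for y in np.arange(.012,.034,.003):
    s=red&(abs(P[:,1]-y)<.0015); print("red y",y.round(3),s.sum(),(P[s].mean(0).round(4),P[s][:,2].max().round(4)) if s.any() else "")
for y in np.arange(-.006,.012,.002):
    s=~red&(abs(P[:,1]-y)<.001)&(abs(P[:,0]-.644)<.012); print("plate y",y.round(3),s.sum(),np.median(P[s],0).round(4) if s.any() else "", np.median(h[s],0) if s.any() else "")
cv2.imwrite("pics/chk.png",cv2.resize(im[c[1]-28:c[1]+28,c[0]-35:c[0]+35],None,fx=8,fy=8,interpolation=cv2.INTER_CUBIC))
```

```text
[449 223]
red y 0.012 2 (array([0.4558, 0.0132, 0.4205]), np.float64(0.4205))
red y 0.015 18 (array([0.6441, 0.0152, 0.086 ]), np.float64(0.0877))
red y 0.018 22 (array([0.6439, 0.018 , 0.086 ]), np.float64(0.0872))
red y 0.021 22 (array([0.6454, 0.0211, 0.0826]), np.float64(0.088))
red y 0.024 22 (array([0.6433, 0.024 , 0.0857]), np.float64(0.087))
red y 0.027 25 (array([0.6407, 0.0273, 0.0866]), np.float64(0.0915))
red y 0.03 61 (array([0.6394, 0.0301, 0.0896]), np.float64(0.0918))
red y 0.033 69 (array([0.641 , 0.0329, 0.0883]), np.float64(0.0926))
plate y -0.006 42 [ 0.6447 -0.0061  0.085 ] [ 21.  114.5  68.5]
plate y -0.004 36 [ 0.6441 -0.004   0.0846] [110.  16.  35.]
plate y -0.002 35 [ 0.6436 -0.0021  0.0845] [110.  20.  35.]
plate y 0.0 37 [ 0.6437 -0.      0.0845] [120.  16.  34.]
plate y 0.002 38 [0.6425 0.0021 0.0843] [109.  18.  35.]
plate y 0.004 59 [0.6433 0.004  0.084 ] [106.  19.  36.]
plate y 0.006 60 [0.644  0.006  0.0838] [100.   25.5 158. ]
plate y 0.008 44 [0.6468 0.0078 0.0135] [100.5  20.5 207. ]
plate y 0.01 26 [0.6447 0.01   0.0119] [105.  19. 122.]
```

View pics/chk.png

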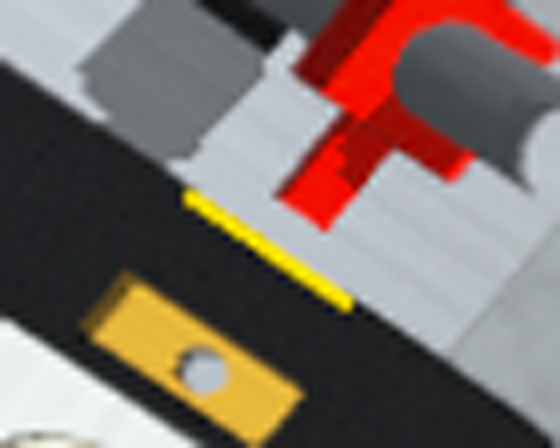

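The crop shows the yellow line and the pointer tip side by side. The tip's upper face is at 0.0860 (centre 0.0845) and the plate edge at 0.084–0.0845, so they are level. The gripper is clear, so I hand in.

```bash
python3 -c "
from rig import env; print(env.close_job())"
```

```text
the job is handed in; nothing more can be done
None
```

I fitted the middle-sized crank fully home on the square shaft. I then wound it about 508° clockwise by its handle, let go, backed off and handed the job in at about 18.4 s.

- **Fit:** the boss top measured 0.1848 m against 0.185 m expected, so the crank is fully down. The wrist force peaked at about 10 N in the readings; the first touch on the shaft pushed about 11 N above the crank's weight, more than the few newtons asked. It slid on without turning or forcing.
- **Height:** the plate edge is at about 0.0840–0.0846 m and the pointer tip's centre at about 0.0845 m. The tip's upper face read 0.0860 m, less half its 3 mm thickness. They are level within about 0.5 mm by the wrist camera.
- **Other cameras:** measured the same way, the scene camera put the plate about 0.2 mm below the pointer tip, and the side camera about 0.4 mm below.
- **Disagreements:** the wrist camera and the arm differed by 1–2 mm sideways, and the grip and the fit took that up. The averaged yellow reading (0.088 m) was too high because it took in the raised orange clips, so I left it out.
- **Not checked:** I did not separately measure that the other bench objects stayed put. The arm touched only the crank, and the pointer read the same position before and after.

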